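# Steady a rocking honing stand

## Task

The honing stand rocks because its one adjustable foot is screwed up too short. Turn that foot's black knob clockwise, seen from above, until the foot bears firmly on the plywood sheet and all four feet carry weight, but not so far that the neighbouring feet lift; then let go. Leave the stand where it is and do not disturb the things lying around it.

Things in the scene. Friction and masses are not known exactly. Their poses are not given: they have to be found in the camera images.
- honing_stand: Loose 2.4 kg stand: dark steel plate 160 x 200 mm (x, y), 10 mm thick, top 38 mm above the plywood sheet it stands on (sheet top at z = 6 mm). Grey oilstone in a wooden bed along y, 56 x 156 mm, centred at (-12, -12), top 60 mm above the sheet. Origin midway between the four feet, at their undersides; z up. Feet at x +-62, y +-80 mm; the adjustable one at (+62, +80).
- knob_grip (a point): Middle of the round black ribbed knob (32 mm across, 22 mm tall) above the adjustable foot; white line on its top. It sinks 12 mm per clockwise turn (1.91 mm per rad); follow it down. Stand flat: this point is 76.5 - 1.91 x (knob rad) mm above the sheet: 69 to 75 at the start, 67 when the foot just touches, 65 well set. Below it a bush 22 mm wide, 8 mm high on the plate.
- foot_knob (a joint): Turn of the knob in rad, growing clockwise seen from above, 0 to 9; turns at 0.06 N m, stays where left. Starts at 1.2 to 3.7. At 5.0 the foot just touches the sheet with the stand flat. Its pad is sprung (3.5 N per mm), so it takes up load gradually: all four feet carry weight from about 5.2 to 6.6, best 5.9; past about 6.7 to 7 the two neighbouring feet lift.
- screw_foot: The round rubber pad, 28 mm across and 8 mm thick, of the adjustable foot under the knob; origin at the centre of its underside, z up.
- foot_b: Plain rubber foot, 26 mm across, 28 mm tall, at stand x +62, y -80 mm; origin at the centre of its underside.
- foot_c: Plain rubber foot, as foot_b, at stand x -62, y +80 mm.
- foot_d: Plain rubber foot, as foot_b, at stand x -62, y -80 mm, diagonally opposite the adjustable foot.
- chisel: Bystander: wooden-handled chisel 252 mm long, 29 mm thick, lying to the left of the stand; origin under its middle.
- sanding_block: Bystander: cork sanding block 69 x 112 x 30 mm, to the left of the stand; origin under its centre.
- marker: Bystander: marker pen 135 mm long, 16 mm thick, lying to the right of the stand; origin under its middle.

How it is judged:
By the outcome, as a careful person would: the job done as asked, in the order asked, and still so for the second after the job is handed in, with the robot touching nothing.
It also fails if it takes over 64 s, if anything falls off the work surface, if the arm or the gripper's body presses on something with over 40 N, if the wrist force passes 120 N, or if a joint passes its speed limit or range.

## Robot

A 7-joint arm with a two-finger parallel gripper is mounted at the origin on a cart in front of the work surface, level with it; the furniture and walls round the work are solid. World frame = base frame: x ahead of the robot, y to its left, z up, the work surface at z = 0. Lengths are in mm, angles in rad, forces in N, time in s.
With the tool pointing down it reaches from about 425 to 950 mm from the base axis. Payload 4.7 kg.
Tool frame: the origin (TCP) lies at the very end of the fingers, on their centre line; the grasp point (between the pads) lies grip_depth behind it (grip_depth is the distance from the TCP to the grasp point, in mm); z points along the fingers, y is the line along which they close (so a half turn about z gives the same grasp; the last joint's range is limited). The gripper opens to 87 mm and grips with 3 to 60 N. Pads are 19 mm wide; open, the fingers measure 117 mm over their backs; the gripper's body (75 mm by 190 mm) begins 51 mm behind the grasp point.
Start: joints at [-1.194, 0.469, -0.049, 1.532, 0.024, 1.141, -0.082], TCP at [266.421, 620.217, 222.573] pointing down, gripper open.
Joint ranges: [-2.59, 2.59], [-0.33, 1.99], [-1.39, 1.29], [0.1, 2.45], [-1.04, 4.18], [0.21, 1.99], [-2.66, 2.66]. Speed limits (rad/s): [2.57, 2.57, 3.14, 3.14, 3.14, 3.14, 3.14].

## Interface

Orientations are given as a rotation vector (axis times angle).
In Python, from plant import * gives the robot as it stands.
- The arm moves only by the tool drive_tool, never from a script. Its argument "targets" is one flat list of numbers, 7 for each row, row after row: the turn, a rotation vector about the tool's x, y, z in rad, then the shift along the tool's x, y, z in cm, then the closure in counts, from 0 (fully open) to 255 (shut). A call has 1 to 5 rows; each row is the pose to reach, as a shift and turn from the pose commanded when the call began, along the tool's axes at that moment; what a row does not reach only later rows make up. A row lasts 1/8 s, in which the tool goes at most 62.5 mm and 10.7 degrees, less where a joint would pass 70% of its speed; a pose out of reach is approached as far as the arm can. A call with a gripper value outside its range is refused whole. The fingers move at their own pace and stop on an object; the grip force is fixed at half the most. Time passes only in rows, so rows that repeat a pose let the fingers close. It gives the time, the measured TCP pose, the force, the opening and the grip force at its end, in the units of the state.
- state(): the state, without advancing time (a new reading comes with each control period).
- snapshot(name): name is "scene" or "top" or "wrist"; returns the picture (384x512x3 uint8, red, green, blue); there is no depth.
- camera_model(name): a dict with "camera_matrix" (3x3 intrinsics, pixels), "T" (4x4, takes a point from camera to world coordinates). Camera axes: x right, y up, looking along -z (the intrinsics and any distortion apply to the point x, -y, -z); pixel columns grow to the right and rows downward; lengths in mm; the calibration is good to about 2 mm. A picture is of the moment at which its call begins: read the wrist's pose just before it. camera_model takes no time and is no camera call; for the wrist camera it gives the pose at the moment of the call.
- finish_job(): hands the job in; it is judged then, once.
Trained networks look in the newest picture that a camera, given by its name, has taken for a name from the list of things; names that differ only in an ending like _2 or _b are one class to them, and where a whole thing is asked for, a point or a joint stands for the part that bears it (a point fixed in the world has none). Each returns a list of dicts, best first, with "confidence" (0 to 1); they miss things now and then, are a little off and sometimes report something else, mostly with a low value. They report only what shows in the picture. A call takes as long as a camera call.
- find_in(target, camera): "at" ([x, y, z] in mm, in world coordinates, good to about 4 mm: the middle of the surface that is visible of it).
The state is a dict: "t": time; "joint_pos": joint angles; "joint_vel": joint speeds; "effort": joint torques, N m; "position": TCP position; "tool_rot": TCP orientation; "wrist_force": force on the tool from outside, world axes, zero at the start; "wrist_torque": the same for the moment, N m; "width": finger opening in mm; "grip_force": force on a finger pad.
Only numpy, scipy, OpenCV 4.12 (cv2) and the standard library are available. Lean on these libraries where they do the work, as an engineer would, in place of code of your own. Each camera call takes 0.05 s, during which the arm holds its last target. There are 200 camera calls.

## Working session

There is one attempt and no reset: what is moved stays moved. The work goes in short steps, Python scripts to look and compute and a tool call to move; the robot and the scene stay as the last step left them, time stands still between calls to the robot, and variables do not carry over. Pictures are saved under pics/ and viewed, at most 10 in all, crops included, and the job is handed in when it is done.

Besides the shell and the picture viewer there is one more tool, called after "Call:" as name(argument=value, ...), one argument or row to a line, values as JSON. drive_tool: Moves the arm, as the interface text tells. Its arguments: {"type":"object","properties":{"targets":{"type":"array","items":{"type":"number"}}},"required":["targets"]}

```bash
mkdir -p pics; python3 - <<'E'
from plant import *
import cv2,numpy as np
s=state();print({k:np.round(v,3) for k,v in s.items()})
for c in ("scene","top"):
    im=snapshot(c);cv2.imwrite(f"pics/{c}0.png",im[:,:,::-1])
    for n in ("knob_grip","honing_stand","screw_foot","marker","chisel","sanding_block"):
        print(c,n,[(np.round(d["at"]),round(d["confidence"],2)) for d in find_in(n,c)[:2]])
E
```

```text
{'t': np.float64(0.0), 'joint_pos': array([-1.194,  0.469, -0.049,  1.534,  0.024,  1.141, -0.082]), 'joint_vel': array([ 0.002, -0.002,  0.   , -0.   ,  0.001, -0.   ,  0.001]), 'effort': array([-0.0000e+00, -5.0798e+01, -8.1000e-02, -2.3615e+01, -6.1000e-02,
        3.8000e-02,  0.0000e+00]), 'position': array([266.217, 619.618, 221.473]), 'tool_rot': array([-6.330e-01, -3.077e+00,  3.000e-03]), 'wrist_force': array([-0.544, -0.976,  0.018]), 'wrist_torque': array([ 0.01 , -0.019,  0.055]), 'grip_force': np.float64(0.0), 'width': np.float64(87.275)}
scene knob_grip [(array([544.,  94.,  85.]), 0.69)]
scene honing_stand [(array([472.,  10.,  46.]), 0.82)]
scene screw_foot []
scene marker [(array([ 490., -161.,   21.]), 0.98)]
scene chisel [(array([460., 293.,  27.]), 0.69)]
scene sanding_block [(array([410., 345.,  38.]), 0.71)]
top knob_grip [(array([549., 101.,  90.]), 0.7)]
top honing_stand [(array([484.,  24.,  42.]), 0.95)]
top screw_foot []
top marker [(array([ 492., -160.,   21.]), 0.83)]
top chisel [(array([473., 299.,  27.]), 0.62)]
top sanding_block [(array([418., 356.,  36.]), 0.65)]
```

```bash
python3 -c "
import cv2,numpy as np
a=cv2.imread('pics/top0.png');b=cv2.imread('pics/scene0.png')
cv2.imwrite('pics/topa.png',cv2.resize(a,(800,600)));cv2.imwrite('pics/scena.png',cv2.resize(b,(800,600)))"
```

```text
(no output)
```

View pics/topa.png

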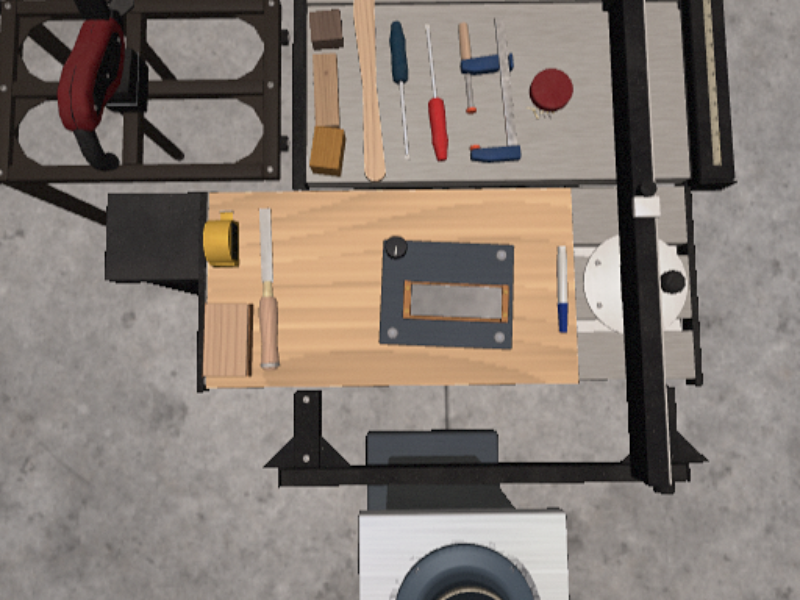

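View pics/scena.png

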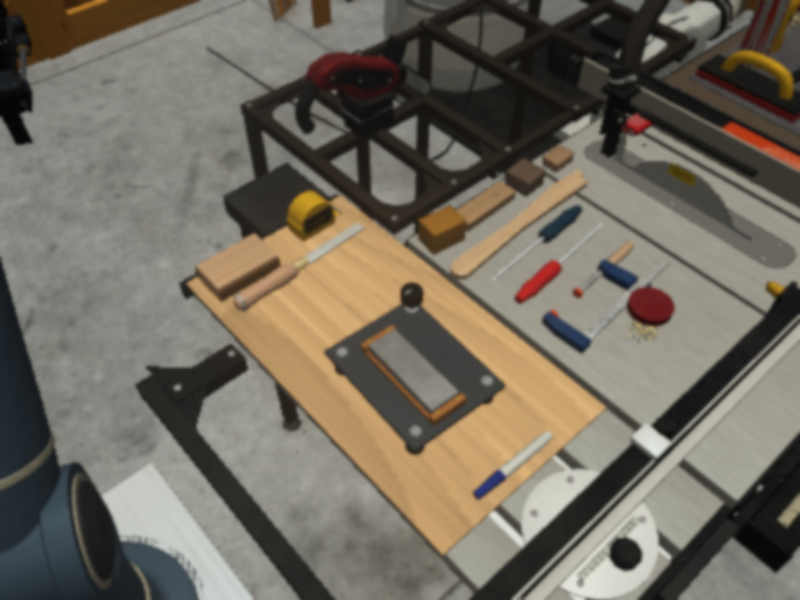

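The top view shows the stand nearly square to the world, with the knob at about (397,246) of 800x600. That puts it near (546,97) in world mm. The chisel and sanding block are well to the left and the marker is to the right. I'll go above the knob now.

Call:
drive_tool(
  targets=[0, 0, 0, -4.6, -3.7, 0, 0, 0, 0, 0, -9.2, -7.4, 0, 0, 0, 0, 0, -13.8, -11.1, 0, 0, 0, 0, 0, -18.4, -14.8, 0, 0, 0, 0, 0, -23, -18.5, 0, 0],
)

```text
t: 1.32
position: [405.6, 357.7, 222.9]
tool_rot: [0.633, 3.077, 0.001]
wrist_force: [0.2, 1.4, -0.1]
width: 86.9
grip_force: 0.0
```

Call:
drive_tool(
  targets=[0, 0, 0, -4.6, -3.7, 0, 0, 0, 0, 0, -9.2, -7.4, 0, 0, 0, 0, 0, -13.8, -11.1, 0, 0, 0, 0, 0, -18.4, -14.8, 0, 0, 0, 0, 0, -23, -18.5, 0, 0],
)

```text
t: 1.95
position: [543.8, 97.1, 223.0]
tool_rot: [0.632, 3.076, 0.001]
wrist_force: [1.0, -0.2, 0.1]
width: 87.0
grip_force: 0.0
```

```bash
cat > h.py <<'E'
from plant import *
import cv2,numpy as np
from scipy.spatial.transform import Rotation as Ro
def st():
    s=state();R=Ro.from_rotvec(s["tool_rot"]).as_matrix()
    print("t",round(s["t"],2),"p",np.round(s["position"],1),"j",np.round(s["joint_pos"],2),"F",np.round(s["wrist_force"],1),"w",round(s["width"],1),"g",round(s["grip_force"],1),"yaw_x",round(np.degrees(np.arctan2(R[1,0],R[0,0])),1),"z",np.round(R[:,2],3))
    return s,R
def pix(P,cm):
    K=cm["camera_matrix"];q=np.linalg.inv(cm["T"])@np.append(P,1);q=q[:3]*[1,-1,-1];u=K@q;return u[:2]/u[2]
def ray(u,cm):
    d=np.linalg.inv(cm["camera_matrix"])@[u[0],u[1],1]*[1,-1,-1];T=cm["T"];return T[:3,3],T[:3,:3]@d
def onz(u,cm,z):
    o,d=ray(u,cm);return o+d*(z-o[2])/d[2]
E
python3 - <<'E'
from h import *
import plant
print([n for n in dir(plant) if n[0]!='_'])
try: print("gd",grip_depth)
except NameError: print("no gd")
s,R=st();cm=camera_model("wrist");print(np.round(cm["T"],2),cm["camera_matrix"])
im=snapshot("wrist");cv2.imwrite("pics/w1.png",im[:,:,::-1])
print(find_in("knob_grip","wrist")[:2],find_in("screw_foot","wrist")[:2])
E
```

```text
['MotionError', 'camera_model', 'find_in', 'finish_job', 'grip_depth', 'snapshot', 'state']
gd 18.700000000000003
t 1.95 p [543.8  97.1 223. ] j [-0.42  0.27  0.2   1.84 -0.06  1.04  0.97] F [ 1.  -0.2  0.1] w 87.0 g 0.0 yaw_x 156.8 z [ 0.001  0.001 -1.   ]
[[ 3.9000e-01 -8.8000e-01 -2.6000e-01  4.7387e+02]
 [ 9.2000e-01  3.8000e-01  1.1000e-01  1.2700e+02]
 [ 0.0000e+00 -2.8000e-01  9.6000e-01  3.8563e+02]
 [ 0.0000e+00  0.0000e+00  0.0000e+00  1.0000e+00]] [[323.97235858   0.         256.56289919]
 [  0.         323.97235858 190.38549798]
 [  0.           0.           1.        ]]
[{'at': [547.8, 101.6, 90.1], 'confidence': 0.75}] []
```

View pics/w1.png

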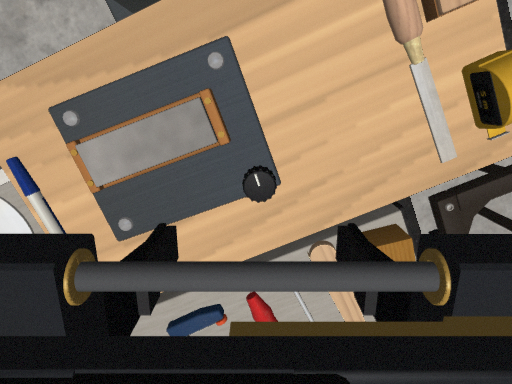

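The knob is at pixel (260,184) with its white line on top, clear of the stone. Clockwise is falling joint 7, so I wind it up counterclockwise first and come lower with the gripper part-closed.

Call:
drive_tool(
  targets=[0, 0, -0.18, 0, 0, 1, 90, 0, 0, -0.36, 0, 0, 2, 90, 0, 0, -0.54, 0, 0, 3, 90, 0, 0, -0.72, 0, 0, 4, 90, 0, 0, -0.9, 0, 0, 5, 90],
)

```text
t: 2.72
position: [542.4, 100.5, 172.3]
tool_rot: [-0.781, 3.043, 0.001]
wrist_force: [0.8, -0.2, -0.3]
width: 56.7
grip_force: 0.0
```

Call:
drive_tool(
  targets=[0, 0, -0.18, 0, 0, 1, 90, 0, 0, -0.36, 0, 0, 2, 90, 0, 0, -0.42, 0, 0, 2, 90, 0, 0, -0.42, 0, 0, 2, 90],
)

```text
t: 3.22
position: [542.6, 100.1, 152.5]
tool_rot: [-1.388, 2.818, 0.001]
wrist_force: [-0.4, 0.4, 0.2]
width: 56.6
grip_force: 0.0
```

```bash
python3 - <<'E'
from h import *
s,R=st();cm=camera_model("wrist")
im=snapshot("wrist");cv2.imwrite("pics/w2.png",cv2.resize(im[:,:,::-1],(800,600)))
np.savez("w2.npz",T=cm["T"],K=cm["camera_matrix"])
print(find_in("knob_grip","wrist")[:2])
E
```

```text
t 3.23 p [542.6 100.1 152.5] j [-0.22  0.34 -0.05  1.9   0.02  0.9   2.21] F [-0.4  0.4  0.2] w 56.6 g 0.0 yaw_x -127.6 z [-0.     0.001 -1.   ]
[{'at': [548.8, 96.6, 87.5], 'confidence': 0.84}]
```

View pics/w2.png

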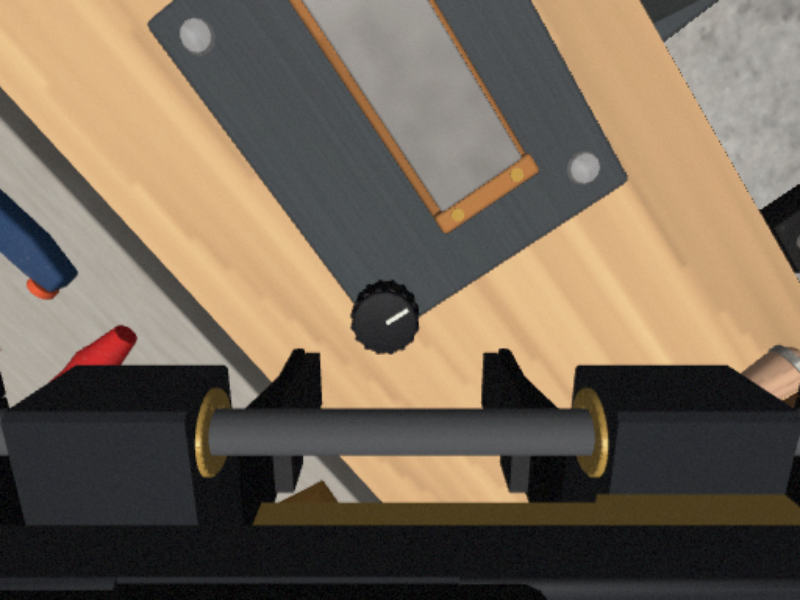

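```bash
python3 - <<'E'
from h import *
d=np.load("w2.npz");cm={"T":d["T"],"camera_matrix":d["K"]}
s=1/1.5625
for z in (86,88,90): print("knob top",z,np.round(onz((385*s,319*s),cm,z),1))
print("b",onz((196*s,36*s),cm,44),"c",onz((585*s,168*s),cm,44))
s_,R=st();print(np.round(R,3))
print("dist cam-knob depth", cm["T"][2,3])
E
```

```text
knob top 86 [549.   96.4  86. ]
knob top 88 [548.5  95.9  88. ]
knob top 90 [548.   95.4  90. ]
b [542.09654702 -63.12217816  44.        ] c [425.31614613 104.98015803  44.        ]
t 3.33 p [542.8  99.6 152.7] j [-0.22  0.34 -0.05  1.9   0.02  0.9   2.21] F [-0.3  0.6  0.3] w 56.6 g 0.0 yaw_x -127.6 z [ 0.  0. -1.]
[[-0.61  -0.792  0.   ]
 [-0.792  0.61   0.   ]
 [-0.001  0.    -1.   ]]
dist cam-knob depth 315.2217511452237
```

Call:
drive_tool(
  targets=[0, 0, 0, -0.1, -0.7, 0.9, 90, 0, 0, 0, -0.1, -0.7, 2.5, 90, 0, 0, 0, -0.1, -0.7, 4.1, 90, 0, 0, 0, -0.1, -0.7, 4.1, 90],
)

```text
t: 3.82
position: [547.6, 94.9, 109.3]
tool_rot: [1.385, -2.815, -0.002]
wrist_force: [-0.0, -0.6, 0.2]
width: 56.3
grip_force: 0.0
```

```bash
python3 - <<'E'
from h import *
s,R=st();cm=camera_model("wrist")
im=snapshot("wrist");cv2.imwrite("pics/w3.png",cv2.resize(im[130:330,130:390,::-1],None,fx=3,fy=3,interpolation=cv2.INTER_CUBIC))
np.savez("w3.npz",T=cm["T"],K=cm["camera_matrix"])
print(find_in("knob_grip","wrist")[:2])
E
```

```text
t 3.83 p [547.6  94.9 109.3] j [-0.21  0.41 -0.04  1.93  0.02  0.81  2.22] F [-0.  -0.6  0.2] w 56.3 g 0.0 yaw_x -127.6 z [-0.004 -0.001 -1.   ]
[{'at': [548.0, 92.6, 89.4], 'confidence': 0.74}]
```

View pics/w3.png

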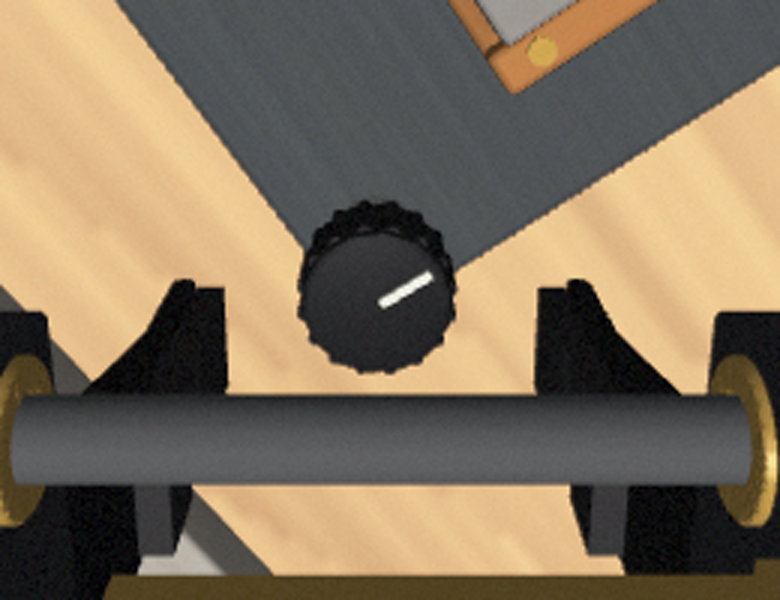

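Knob top centre is at about crop (377,300) and the finger midline is at about column 382, so it is about 1 mm off. I check the tool-x offset.

```bash
python3 - <<'E'
from h import *
d=np.load("w3.npz");cm={"T":d["T"],"camera_matrix":d["K"]}
s,R=st()
for z in (86,88,90):
    P=onz((130+377/3,130+300/3),cm,z); print(z,np.round(P,1),np.round(R.T@(P-s["position"]),1))
E
```

```text
t 3.92 p [549.   95.3 111.1] j [-0.21  0.4  -0.04  1.93  0.02  0.81  2.22] F [-0.1  0.5 -0.3] w 56.2 g 0.0 yaw_x -127.6 z [-0.001 -0.    -1.   ]
86 [549.8  97.3  86. ] [-2.1  0.6 25.1]
88 [549.3  96.6  88. ] [-1.2  0.6 23.1]
90 [548.8  95.9  90. ] [-0.4  0.6 21.1]
```

Call:
drive_tool(
  targets=[0, 0, 0, -0.1, 0, 1.6, 90, 0, 0, 0, -0.1, 0, 3.2, 90, 0, 0, 0, -0.1, 0, 4.7, 90, 0, 0, 0, -0.1, 0, 4.7, 90],
)

```text
t: 4.42
position: [548.5, 95.7, 62.7]
tool_rot: [1.385, -2.816, -0.001]
wrist_force: [0.2, -0.1, 0.6]
width: 56.4
grip_force: 0.0
```

Call:
drive_tool(
  targets=[0, 0, 0, 0, 0, 0, 130, 0, 0, 0, 0, 0, 0, 150, 0, 0, 0, 0, 0, 0, 170, 0, 0, 0, 0, 0, 0, 190, 0, 0, 0, 0, 0, 0, 190],
)

```text
t: 5.05
position: [549.9, 96.4, 64.8]
tool_rot: [-1.386, 2.818, 0.001]
wrist_force: [-1.3, 1.3, 1.2]
width: 31.5
grip_force: 30.0
```

Call:
drive_tool(
  targets=[0, 0, 0.15, 0, 0, 0.03, 190, 0, 0, 0.3, 0, 0, 0.06, 190, 0, 0, 0.45, 0, 0, 0.09, 190, 0, 0, 0.6, 0, 0, 0.115, 190, 0, 0, 0.75, 0, 0, 0.145, 190],
)

```text
t: 5.68
position: [549.6, 96.9, 63.3]
tool_rot: [0.252, -3.131, -0.002]
wrist_force: [-1.1, 2.5, 2.2]
width: 31.3
grip_force: 30.0
```

Call:
drive_tool(
  targets=[0, 0, 0.15, 0, 0, 0.03, 190, 0, 0, 0.3, 0, 0, 0.06, 190, 0, 0, 0.45, 0, 0, 0.09, 190, 0, 0, 0.6, 0, 0, 0.115, 190, 0, 0, 0.75, 0, 0, 0.145, 190],
)

```text
t: 6.3
position: [549.6, 97.5, 61.9]
tool_rot: [-0.912, -3.006, -0.002]
wrist_force: [-1.7, 3.6, 2.7]
width: 31.1
grip_force: 30.0
```

```bash
python3 - <<'E'
from h import *
s,R=st();print(s["wrist_torque"])
im=snapshot("wrist");cv2.imwrite("pics/w4.png",cv2.resize(im[:,:,::-1],(640,480)))
for c in ("scene",): cv2.imwrite(f"pics/{c}4.png",snapshot(c)[:,:,::-1])
E
```

```text
t 6.3 p [549.6  97.5  61.9] j [-0.51  0.49  0.34  1.97 -0.25  0.72  0.96] F [-1.7  3.6  2.7] w 31.1 g 30.0 yaw_x 146.2 z [-0.     0.002 -1.   ]
[0.55855152 0.31429431 0.06018444]
```

View pics/w4.png

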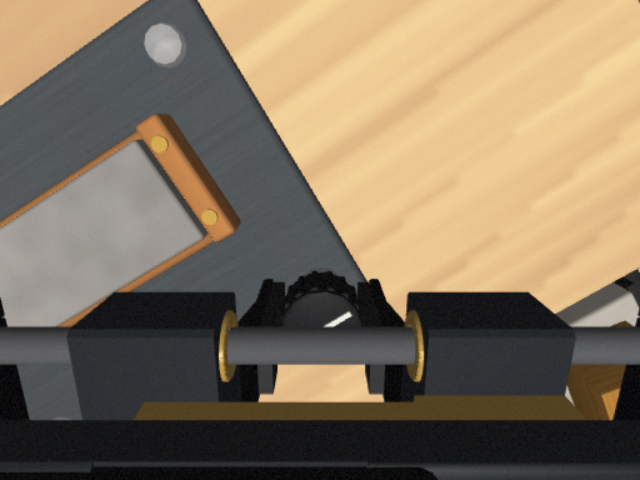

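The line has turned with the gripper, about 1.5 rad with no slip. I go 0.6 rad further, then release and look from the outer side.

Call:
drive_tool(
  targets=[0, 0, 0.15, 0, 0, 0.03, 190, 0, 0, 0.3, 0, 0, 0.06, 190, 0, 0, 0.45, 0, 0, 0.09, 190, 0, 0, 0.6, 0, 0, 0.115, 190, 0, 0, 0.6, 0, 0, 0.115, 190],
)

```text
t: 7.02
position: [550.0, 97.8, 60.9]
tool_rot: [-1.749, -2.609, -0.003]
wrist_force: [-0.3, 4.8, 3.5]
width: 31.3
grip_force: 30.0
```

```bash
python3 - <<'E'
from h import *
s,R=st();print(np.round(s["wrist_torque"],3))
E
```

```text
t 7.03 p [550.   97.8  60.9] j [-0.63  0.52  0.5   1.98 -0.37  0.73  0.48] F [-0.3  4.8  3.5] w 31.3 g 30.0 yaw_x 112.3 z [ 0.     0.002 -1.   ]
[ 1.02   0.423 -0.029]
```

Call:
drive_tool(
  targets=[0, 0, 0, 0, 0, 0, 100, 0, 0, 0, 0, 0, 0, 90, 0, 0, 0, 0, 0, 0, 90, 0, 0, 0.18, 0, 0, -3, 90, 0, 0, 0.36, 0, 0, -6, 90],
)

```text
t: 7.65
position: [549.5, 95.2, 120.8]
tool_rot: [-2.2, -2.242, 0.002]
wrist_force: [-0.1, 0.0, 0.2]
width: 55.9
grip_force: 0.0
```

Call:
drive_tool(
  targets=[0, 0, 0.18, 0, 0, -1, 90, 0, 0, 0.36, 0, 0, -2, 90, 0, 0, 0.54, 0, 0, -2, 90, 0, 0, 0.72, 0, 0, -2, 90, 0, 0, 0.9, 0, 0, -2, 90],
)

```text
t: 8.28
position: [549.6, 95.5, 140.4]
tool_rot: [2.956, 1.063, -0.0]
wrist_force: [-0.5, -0.4, -0.1]
width: 56.5
grip_force: 0.0
```

```bash
python3 - <<'E'
from h import *
s,R=st()
E
```

```text
t 8.28 p [549.6  95.5 140.4] j [-0.92  0.5   0.92  1.94 -0.49  0.94 -0.65] F [-0.5 -0.4 -0.1] w 56.5 g 0.0 yaw_x 39.5 z [-0. -0. -1.]
```

Call:
drive_tool(
  targets=[0, -0.15, 0, 1, 0, 0, 90, 0, -0.3, 0, 2, 0, 0, 90, 0, -0.45, 0, 2.5, 0, 0.5, 90, 0, -0.6, 0, 2.5, 0, 1, 90, 0, -0.7, 0, 2.5, 0, 1, 90],
)

```text
t: 8.9
position: [569.2, 112.5, 128.9]
tool_rot: [2.58, 0.939, -0.95]
wrist_force: [-0.3, -0.5, -0.1]
width: 56.4
grip_force: 0.0
```

```bash
python3 - <<'E'
from h import *
s,R=st();cm=camera_model("wrist");print(np.round(cm["T"],2))
im=snapshot("wrist");cv2.imwrite("pics/w5f.png",im[:,:,::-1]);cv2.imwrite("pics/w5.png",cv2.resize(im[:,:,::-1],(800,600),interpolation=cv2.INTER_CUBIC))
np.savez("w5.npz",T=cm["T"],K=cm["camera_matrix"])
print(find_in("knob_grip","wrist")[:2],find_in("screw_foot","wrist")[:2])
E
```

```text
t 8.9 p [569.2 112.5 128.9] j [-0.87  0.94  0.89  1.46 -0.26  1.61 -0.82] F [-0.3 -0.5 -0.1] w 56.4 g 0.0 yaw_x 40.0 z [-0.497 -0.416 -0.761]
[[ 6.4000e-01  4.2000e-01  6.4000e-01  6.9395e+02]
 [-7.7000e-01  3.6000e-01  5.4000e-01  2.1722e+02]
 [-0.0000e+00 -8.3000e-01  5.5000e-01  2.0375e+02]
 [ 0.0000e+00  0.0000e+00  0.0000e+00  1.0000e+00]]
[{'at': [557.9, 103.0, 81.5], 'confidence': 0.63}] [{'at': [557.2, 98.9, 14.2], 'confidence': 0.67}]
```

View pics/w5.png

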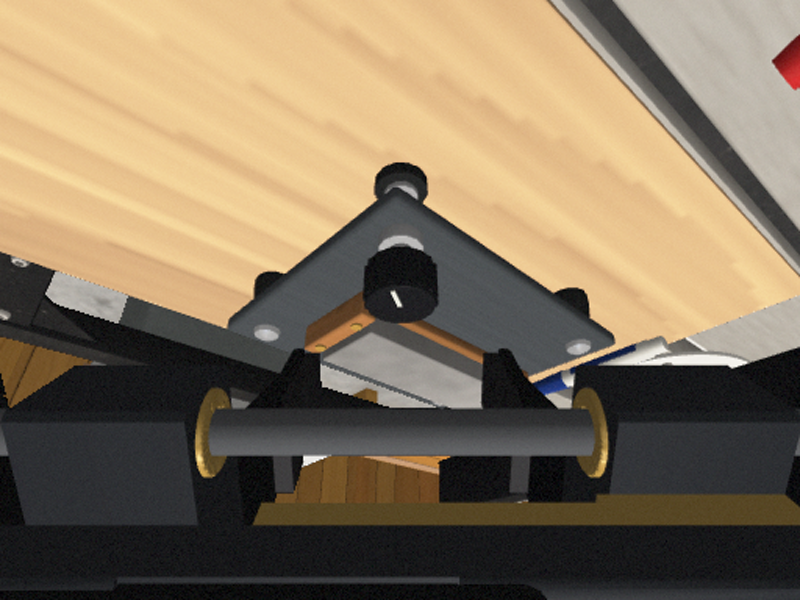

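```bash
python3 - <<'E'
import cv2,numpy as np
a=cv2.imread("pics/w5f.png");cv2.imwrite("pics/w5c.png",cv2.convertScaleAbs(cv2.resize(a[95:210,210:305],None,fx=5,fy=5,interpolation=cv2.INTER_CUBIC),alpha=1.5,beta=20))
g=cv2.cvtColor(a,cv2.COLOR_BGR2GRAY)
for c in (251,256,261): print(c,list(enumerate(g[98:212,c],98))[::1] if c==256 else "")
print(g[190:215,232:236].T[0], g[185,225:290])
E
```

```text
251 
256 [(98, np.uint8(201)), (99, np.uint8(200)), (100, np.uint8(198)), (101, np.uint8(197)), (102, np.uint8(193)), (103, np.uint8(183)), (104, np.uint8(17)), (105, np.uint8(20)), (106, np.uint8(18)), (107, np.uint8(21)), (108, np.uint8(23)), (109, np.uint8(25)), (110, np.uint8(28)), (111, np.uint8(45)), (112, np.uint8(41)), (113, np.uint8(43)), (114, np.uint8(42)), (115, np.uint8(44)), (116, np.uint8(90)), (117, np.uint8(92)), (118, np.uint8(113)), (119, np.uint8(169)), (120, np.uint8(133)), (121, np.uint8(41)), (122, np.uint8(39)), (123, np.uint8(48)), (124, np.uint8(48)), (125, np.uint8(56)), (126, np.uint8(57)), (127, np.uint8(67)), (128, np.uint8(69)), (129, np.uint8(75)), (130, np.uint8(74)), (131, np.uint8(76)), (132, np.uint8(80)), (133, np.uint8(82)), (134, np.uint8(83)), (135, np.uint8(82)), (136, np.uint8(86)), (137, np.uint8(80)), (138, np.uint8(82)), (139, np.uint8(83)), (140, np.uint8(88)), (141, np.uint8(86)), (142, np.uint8(86)), (143, np.uint8(87)), (144, np.uint8(92)), (145, np.uint8(94)), (146, np.uint8(92)), (147, np.uint8(96)), (148, np.uint8(94)), (149, np.uin
[... 926 characters left out ...]
int8(111)), (194, np.uint8(192)), (195, np.uint8(229)), (196, np.uint8(132)), (197, np.uint8(35)), (198, np.uint8(32)), (199, np.uint8(32)), (200, np.uint8(36)), (201, np.uint8(31)), (202, np.uint8(33)), (203, np.uint8(30)), (204, np.uint8(32)), (205, np.uint8(34)), (206, np.uint8(50)), (207, np.uint8(119)), (208, np.uint8(85)), (209, np.uint8(76)), (210, np.uint8(75)), (211, np.uint8(71))]
261 
[ 33  43  55  70  71  74  75  73  75  73  90 123 138 144 145 143 141 139
 140 132  76  73  76  72  79] [85 83 87 85 84 84 83 48 18 14 10 24 14 21 17 21 21 30 32 31 35 34 30 35
 32 48 49 73 29 37 37 35 35 31 35 35 38 32 30 35 31 31 34 37 35 29 19 20
 13 29 38 27 15 22 15 65 80 81 83 90 87 81 81 85 83]
```

View pics/w5c.png

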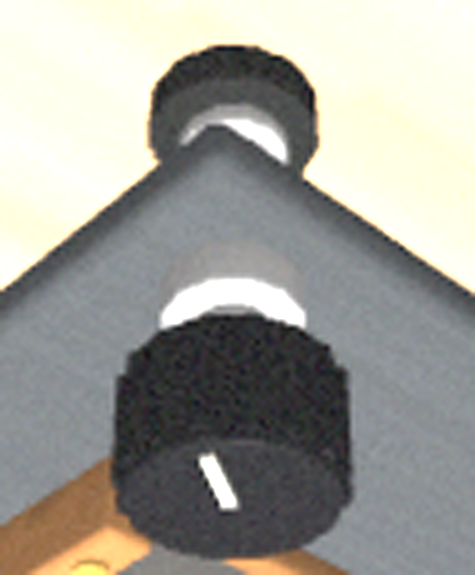

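The picture is upside down: pad at rows 104–120, bush at 150–157, knob at 158–206, all near column 256. I fit the geometry to these.

```bash
cat > fit.py <<'E'
from h import *
from scipy.optimize import least_squares
def run(npz,obs,caps=None):
    d=np.load(npz);K=d["K"];T0=d["T"]
    ph=np.linspace(0,2*np.pi,181)
    def ring(C,r,cm):
        P=np.array([pix(C+[r*np.cos(a),r*np.sin(a),0],cm) for a in ph]);return P[:,0].min(),P[:,0].max(),P[:,1].min(),P[:,1].max()
    def res(p):
        x,y,th,dz,rx,ry,rz=p
        T=T0.copy();T[:3,:3]=T0[:3,:3]@Ro.from_rotvec([rx,ry,rz]).as_matrix();T[2,3]+=dz
        cm={"T":T,"camera_matrix":K};b=np.array([x,y,6.])
        h=76.5-1.91*th
        k=ring(b+[0,0,h+11],16,cm);bu=ring(b+[0,0,46],11,cm);pd=ring(b+[0,0,max(0,9.55-1.91*th)],14,cm)
        m=dict(kl=k[0],kr=k[1],kn=k[2],kf=k[3],bn=bu[2],bl=bu[0],br=bu[1],pl=pd[0],pr=pd[1],pn=pd[2])
        r=[m[n]-v for n,v in obs.items()]
        if caps is not None:
            q=np.radians(-3)
            c,s=np.cos(q),np.sin(q);M=np.array([[c,-s],[s,c]])
            for (sx,sy),uv in caps: 
                r+=list((pix(np.append(b[:2]+M@[sx-62,sy-80],45),cm)-uv)/3)
        return np.array(r+[dz/2,rx/.01,ry/.01,rz/.01])
    best=None
    for t0 in (4.2,5.0,6.):
        f=least_squares(res,[549,96.5,t0,0,0,0,0],diff_step=1e-4)
        J=f.jac;cov=np.linalg.inv(J.T@J)
        print(np.round(f.x,3),"cost",round(f.cost,2),"sd th",round(cov[2,2]**.5,2),np.round(f.fun,2))
E
python3 - <<'E'
from fit import *
o=dict(kl=233,kr=280.4,kn=182.5,kf=206.5,bn=150.3,bl=242.2,br=271,pl=240,pr=273.6,pn=104)
s=1/1.5625
run("w5.npz",o)
run("w5.npz",o,[((62,-80),np.array([578,347])*s),((-62,80),np.array([266,333])*s)])
E
```

```text
[ 5.48569e+02  9.54340e+01  5.50500e+00  4.30000e-01 -1.00000e-03
  0.00000e+00  0.00000e+00] cost 0.97 sd th 0.52 [ 0.58 -0.67 -0.4   0.49  0.43 -0.23  0.42 -0.22  0.12 -0.44  0.22 -0.15
  0.01  0.01]
[ 5.48569e+02  9.54340e+01  5.50500e+00  4.30000e-01 -1.00000e-03
  0.00000e+00  0.00000e+00] cost 0.97 sd th 0.52 [ 0.58 -0.67 -0.4   0.49  0.43 -0.23  0.42 -0.22  0.12 -0.44  0.22 -0.15
  0.01  0.01]
[ 5.48569e+02  9.54340e+01  5.50500e+00  4.30000e-01 -1.00000e-03
  0.00000e+00  0.00000e+00] cost 0.97 sd th 0.52 [ 0.58 -0.67 -0.4   0.49  0.43 -0.23  0.42 -0.22  0.12 -0.44  0.22 -0.15
  0.01  0.01]
[ 5.49328e+02  9.59420e+01  5.59300e+00  2.18000e-01  1.00000e-03
 -0.00000e+00  0.00000e+00] cost 1.12 sd th 0.48 [ 0.49 -0.6  -0.49  0.58  0.5  -0.29  0.47 -0.28  0.16 -0.44 -0.15 -0.17
  0.33 -0.2   0.11  0.06 -0.04  0.05]
[ 5.49328e+02  9.59420e+01  5.59300e+00  2.18000e-01  1.00000e-03
 -0.00000e+00  0.00000e+00] cost 1.12 sd th 0.48 [ 0.49 -0.6  -0.49  0.58  0.5  -0.29  0.47 -0.28  0.16 -0.44 -0.15 -0.17
  0.33 -0.2   0.11  0.06 -0.04  0.05]
[ 5.49328e+02  9.59420e+01  5.59300e+00  2.18000e-01  1.00000e-03
 -0.00000e+00  0.00000e+00] cost 1.12 sd th 0.48 [ 0.49 -0.6  -0.49  0.58  0.5  -0.29  0.47 -0.28  0.16 -0.44 -0.15 -0.17
  0.33 -0.2   0.11  0.06 -0.04  0.05]
```

The fit gives theta ≈ 5.5 ± 0.3. I straighten the tool over the knob, re-grip and add about 0.4 rad.

Call:
drive_tool(
  targets=[0, 0.15, 0, -0.6, 0, 0.2, 90, 0, 0.3, 0, -1.2, 0, 0.4, 90, 0, 0.45, 0, -1.8, 0, 0.6, 90, 0, 0.6, 0, -2.4, 0, 0.8, 90, 0, 0.7, 0, -2.55, 0, 1, 90],
)

```text
t: 9.68
position: [548.0, 93.2, 141.0]
tool_rot: [-2.953, -1.064, -0.011]
wrist_force: [0.2, -0.3, -0.6]
width: 56.3
grip_force: 0.0
```

```bash
python3 - <<'E'
from h import *
s,R=st();print(np.round(R.T@(np.array([549,96,0])-s["position"]),1))
E
```

```text
t 9.68 p [548.   93.2 141. ] j [-0.92  0.49  0.91  1.95 -0.49  0.93 -0.64] F [ 0.2 -0.3 -0.6] w 56.3 g 0.0 yaw_x 39.6 z [ 0.005  0.005 -1.   ]
[  1.5  -1.5 141. ]
```

Call:
drive_tool(
  targets=[0, 0, 0, 0.1, -0.15, 2, 90, 0, 0, 0, 0.1, -0.15, 4, 90, 0, 0, 0, 0.1, -0.15, 6, 90, 0, 0, 0, 0.1, -0.15, 7.9, 90, 0, 0, 0, 0.1, -0.15, 7.9, 90],
)

```text
t: 10.3
position: [547.7, 96.9, 57.9]
tool_rot: [2.953, 1.071, -0.007]
wrist_force: [-0.2, 0.5, -0.4]
width: 56.3
grip_force: 0.0
```

Call:
drive_tool(
  targets=[0, 0, 0, 0, 0, 0, 130, 0, 0, 0, 0, 0, 0, 150, 0, 0, 0, 0, 0, 0, 170, 0, 0, 0, 0, 0, 0, 190, 0, 0, 0, 0, 0, 0, 190],
)

```text
t: 10.92
position: [549.7, 96.8, 60.8]
tool_rot: [2.953, 1.07, 0.003]
wrist_force: [1.6, -2.4, 1.6]
width: 31.3
grip_force: 30.0
```

Call:
drive_tool(
  targets=[0, 0, 0.1, 0, 0, 0.02, 190, 0, 0, 0.2, 0, 0, 0.04, 190, 0, 0, 0.3, 0, 0, 0.06, 190, 0, 0, 0.4, 0, 0, 0.075, 190, 0, 0, 0.4, 0, 0, 0.075, 190],
)

```text
t: 11.55
position: [549.6, 96.9, 60.0]
tool_rot: [3.106, 0.464, 0.002]
wrist_force: [2.2, -1.7, 3.4]
width: 31.5
grip_force: 30.0
```

Call:
drive_tool(
  targets=[0, 0, 0, 0, 0, 0, 110, 0, 0, 0, 0, 0, 0, 90, 0, 0, 0, 0, 0, 0, 90, 0, 0, 0, 0, 0, -4, 90, 0, 0, 0, 0, 0, -8, 90],
)

```text
t: 12.18
position: [548.2, 97.2, 139.9]
tool_rot: [3.107, 0.463, -0.003]
wrist_force: [0.4, 0.9, 0.2]
width: 55.9
grip_force: 0.0
```

Call:
drive_tool(
  targets=[0, -0.15, 0, 1, 0, 0, 90, 0, -0.3, 0, 2, 0, 0, 90, 0, -0.45, 0, 2.5, 0, 0.5, 90, 0, -0.65, 0, 2.5, 0, 1, 90, 0, -0.82, 0, 2.5, 0, 1.2, 90],
)

```text
t: 12.8
position: [573.1, 104.9, 127.3]
tool_rot: [2.744, 0.41, -1.202]
wrist_force: [0.5, 0.6, 0.9]
width: 56.3
grip_force: 0.0
```

```bash
python3 - <<'E'
from h import *
s,R=st();cm=camera_model("wrist");print(np.round(cm["T"],2))
im=snapshot("wrist");cv2.imwrite("pics/w6f.png",im[:,:,::-1])
np.savez("w6.npz",T=cm["T"],K=cm["camera_matrix"])
p=pix([549,96,50],cm).astype(int);print(p)
x0,y0=p[0]-50,p[1]-65
print("origin",x0,y0);cv2.imwrite("pics/w6c.png",cv2.convertScaleAbs(cv2.resize(im[y0:y0+120,x0:x0+100,::-1],None,fx=5,fy=5,interpolation=cv2.INTER_CUBIC),alpha=1.5,beta=20))
g=cv2.cvtColor(im,cv2.COLOR_RGB2GRAY);c=p[0];print(y0,g[y0:y0+120,c].tolist())
E
```

```text
t 12.8 p [573.1 104.9 127.3] j [-0.7   1.03  0.86  1.32 -0.39  1.87 -1.06] F [0.5 0.6 0.9] w 56.3 g 0.0 yaw_x 17.0 z [-0.703 -0.214 -0.678]
[[ 2.9000e-01  4.3000e-01  8.6000e-01  7.3620e+02]
 [-9.6000e-01  1.3000e-01  2.6000e-01  1.5485e+02]
 [-0.0000e+00 -8.9000e-01  4.5000e-01  1.8203e+02]
 [ 0.0000e+00  0.0000e+00  0.0000e+00  1.0000e+00]]
[258 148]
origin 208 83
83 [218, 219, 219, 219, 214, 208, 112, 23, 22, 26, 25, 27, 22, 29, 42, 40, 44, 39, 49, 73, 96, 106, 126, 185, 188, 182, 127, 104, 104, 101, 103, 105, 83, 39, 45, 48, 52, 56, 58, 63, 70, 78, 82, 85, 89, 90, 88, 88, 89, 85, 90, 100, 100, 105, 105, 107, 105, 104, 112, 158, 200, 199, 201, 190, 107, 104, 98, 40, 17, 19, 17, 20, 17, 14, 23, 19, 21, 15, 20, 22, 25, 26, 19, 18, 24, 18, 21, 18, 14, 21, 20, 22, 20, 22, 30, 43, 40, 39, 34, 39, 36, 36, 45, 69, 119, 205, 236, 32, 32, 38, 34, 30, 39, 36, 52, 116, 174, 174, 155, 101]
```

View pics/w6c.png

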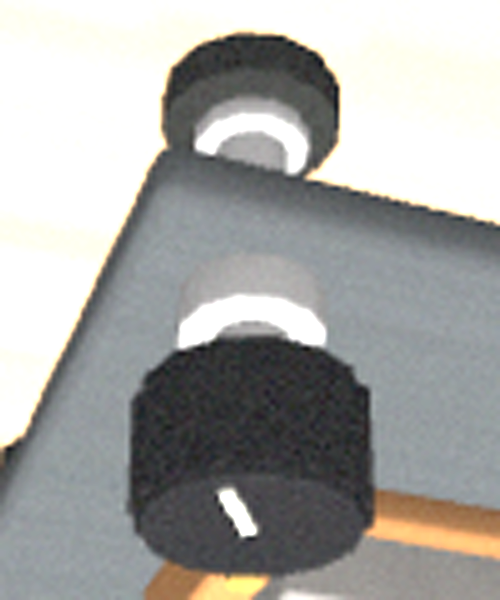

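```bash
python3 - <<'E'
from fit import *
o=dict(kl=234,kr=282.4,kn=177.3,kf=197.8,bn=141.8,bl=243.2,br=273,pl=240,pr=275.4,pn=89)
run("w6.npz",o)
for k in (["kl","kr"],["pl","pr"],["pn"],["bl","br"],["kf"]):
    print(k);run("w6.npz",{a:b for a,b in o.items() if a not in k})
E
```

```text
[ 5.48482e+02  9.62930e+01  5.84700e+00  1.84000e-01 -1.00000e-03
 -1.00000e-03 -2.00000e-03] cost 0.87 sd th 0.5 [ 0.6  -0.7  -0.39  0.48  0.22 -0.42  0.25  0.01  0.28 -0.25  0.09 -0.13
 -0.1  -0.19]
[ 5.48482e+02  9.62930e+01  5.84700e+00  1.84000e-01 -1.00000e-03
 -1.00000e-03 -2.00000e-03] cost 0.87 sd th 0.5 [ 0.6  -0.7  -0.39  0.48  0.22 -0.42  0.25  0.01  0.28 -0.25  0.09 -0.13
 -0.1  -0.19]
[ 5.48482e+02  9.62930e+01  5.84700e+00  1.84000e-01 -1.00000e-03
 -1.00000e-03 -2.00000e-03] cost 0.87 sd th 0.5 [ 0.6  -0.7  -0.39  0.48  0.22 -0.42  0.25  0.01  0.28 -0.25  0.09 -0.13
 -0.1  -0.19]
['kl', 'kr']
[ 5.4703e+02  9.5945e+01  5.7300e+00  5.7400e-01 -4.0000e-03 -1.0000e-03
 -1.0000e-03] cost 0.34 sd th 0.52 [-0.3   0.34  0.18 -0.37  0.12  0.1   0.18 -0.08  0.29 -0.38 -0.07 -0.14]
[ 5.4703e+02  9.5945e+01  5.7300e+00  5.7400e-01 -4.0000e-03 -1.0000e-03
 -1.0000e-03] cost 0.34 sd th 0.52 [-0.3   0.34  0.18 -0.37  0.12  0.1   0.18 -0.08  0.29 -0.38 -0.07 -0.14]
[ 5.4703e+02  9.5945e+01  5.7300e+00  5.7400e-01 -4.0000e-03 -1.0000e-03
 -1.0000e-03] cost 0.34 sd th 0.52 [-0.3   0.34
[... 1684 characters left out ...]
00000e-03] cost 0.73 sd th 0.51 [ 0.51 -0.7  -0.43  0.52  0.25 -0.05  0.27 -0.29  0.03 -0.06 -0.09 -0.19]
['kf']
[ 5.49312e+02  9.65520e+01  5.71300e+00  1.74000e-01  1.00000e-03
 -1.00000e-03 -2.00000e-03] cost 0.62 sd th 0.54 [ 0.51 -0.6   0.04  0.25 -0.46  0.3  -0.03  0.32 -0.29  0.09  0.1  -0.09
 -0.19]
[ 5.49312e+02  9.65520e+01  5.71300e+00  1.74000e-01  1.00000e-03
 -1.00000e-03 -2.00000e-03] cost 0.62 sd th 0.54 [ 0.51 -0.6   0.04  0.25 -0.46  0.3  -0.03  0.32 -0.29  0.09  0.1  -0.09
 -0.19]
[ 5.49312e+02  9.65520e+01  5.71300e+00  1.74000e-01  1.00000e-03
 -1.00000e-03 -2.00000e-03] cost 0.62 sd th 0.54 [ 0.51 -0.6   0.04  0.25 -0.46  0.3  -0.03  0.32 -0.29  0.09  0.1  -0.09
 -0.19]
```

Both views agree: about 5.5 before the last turn and about 5.8 now, against a best of 5.9. The gripper is clear and the stand hasn't moved, so I hand in.

```bash
python3 -c "
from plant import *
print(finish_job())"
```

```text
the job is handed in; nothing more can be done
None
```

I turned the black knob clockwise by about 2.5 rad to an estimated 5.8 rad (±0.3, from two close-up views). That is inside the 5.2–6.6 range where all four feet carry weight; I then let go and handed the job in at about 13 s, with the stand where it was (within about 1 mm) and nothing else touched.

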